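# Reset the tripped breaker on the bench supply box

## Robot

A 6-joint arm with a two-finger parallel gripper is mounted at the origin on a cart in front of the work surface, level with it; the furniture and walls round the work are solid. World frame = base frame: x ahead of the robot, y to its left, z up, the work surface at z = 0. Lengths are in m, angles in rad, forces in N, time in s.
With the tool pointing down it reaches from about 0.35 to 0.95 m from the base axis. Payload 17.4 kg.
Tool frame: the origin (TCP) lies at the very end of the fingers, on their centre line; the grasp point (between the pads) lies 19 mm behind it (manip.pinch_z is the z of the grasp point in the tool frame, in m); z points along the fingers, y is the line along which they close (so a half turn about z gives the same grasp; the last joint's range is limited). The gripper opens to 93 mm and grips with 3 to 60 N. Pads are 15 mm wide; open, the fingers measure 128 mm over their backs; the gripper's body (75 mm by 188 mm) begins 65 mm behind the grasp point.
Start: joints at [-1.269, 0.116, 1.442, -0, 1.584, -0.038], TCP at [0.225, -0.636, 0.219] pointing down, gripper open.
Joint ranges: [-2.83, 2.83], [-0.83, 2.19], [0.07, 2.5], [-1.14, 4.28], [0.01, 3], [-2.97, 2.97]. Speed limits (rad/s): [1.89, 1.89, 2.22, 3.14, 3.14, 3.14].

## Interface

Orientations are given as a rotation vector (axis times angle).
In Python, from station import manip, read_camera, get_calibration, close_job gives the robot as it stands.
- The arm moves only by the tool apply_moves, never from a script. Its arguments are lists of equal length, an entry for each row: "grip": the closure, from 0 (fully open) to 1 (shut); "translation": the shift along the tool's x, y, z in mm, a list of three; "angular": the turn, a rotation vector about the tool's x, y, z in degrees, a list of three. In form: {"grip": [grip, ...], "translation": [[dx, dy, dz], ...], "angular": [[rx, ry, rz], ...]}. A call has 1 to 20 rows; each row is the pose to reach, as a shift and turn from the pose commanded when the call began, along the tool's axes at that moment; what a row does not reach only later rows make up. A row lasts 1/8 s, in which the tool goes at most 62.5 mm and 10.7 degrees, less where a joint would pass 70% of its speed; a pose out of reach is approached as far as the arm can. A call with a gripper value outside its range is refused whole. The fingers move at their own pace and stop on an object; "force" is the grip in N (left out, the last holds). Time passes only in rows, so rows that repeat a pose let the fingers close. It gives the time, the measured TCP pose, the force, the opening and the grip force at its end, in the units of the state.
- manip.state(): the state, without advancing time (a new reading comes with each control period).
- read_camera(name): name is "scene" or "top"; returns the picture (400x640x3 uint8, red, green, blue); there is no depth.
- get_calibration(name): a dict with "K" (3x3 intrinsics, pixels), "origin" and "orientation" of the camera in the world. Camera axes: x right, y down, z forward; pixel columns grow to the right and rows downward; lengths in m; the calibration is good to about 2 mm. A picture is of the moment at which its call begins. get_calibration takes no time and is no camera call.
- close_job(): hands the job in; it is judged then, once.
The state is a dict: "time": time; "qpos": joint angles; "qd": joint speeds; "joint_efforts": joint torques, N m; "position": TCP position; "ee_rot": TCP orientation; "ft_force": force on the tool from outside, world axes, zero at the start; "ft_torque": the same for the moment, N m; "finger_gap": opening from 0.0 (shut) to 1.0 (fully open); "grasp_force": force on a finger pad.
Only numpy, scipy, OpenCV 4.12 (cv2) and the standard library are available. Lean on these libraries where they do the work, as an engineer would, in place of code of your own. Each camera call takes 0.05 s, during which the arm holds its last target. There are 200 camera calls.

## Task

One of the three breakers on the bench supply box has tripped: its handle stands midway while the other two are on. Reset it by pushing its handle fully off, feeling gently for the stop rather than forcing it, until it stays off when you let go; then throw it on so that it stays on, and shut the box's cover fully. Leave the other two breakers on and the things lying around where they are.

Things in the scene. Friction and masses are not known exactly. Their poses are not given: they have to be found in the camera images.
- supply_box: Grey steel box with a white top plate, 170 (x) x 250 (y) x 70 mm high, screwed to the bench. Origin: at bench level, 95 mm behind its front face, midway across; z up, own -x the front (three round outlets, towards the robot). Its flat top is at z = 70. Three breakers stand on it in a row at x = -5, y = -64, 0, +64 mm. The cover's hinge line runs along own y at x = +45, z = 70.
- breaker_a: The tripped breaker, in any of the three places: a black nose 74 (x) x 50 (y) mm, its face 75 mm above the bench, a grey handle standing out of it. Origin at bench level straight below the handle's pivot, axes as the box's. Tripped, its handle springs back midway from either side. More than 16 N from the robot on it or its handle, a squeeze included, damages it: push with shut fingers.
- breaker_a_pivot (a point): Pivot of its handle, 66 mm above the bench, parallel to the box's y. Pushed towards own -x (off) 26 mm above the pivot, the handle yields to 1 to 3 N, then to 6 to 12 N for about the last 9 mm, then meets a firm stop (push lower: more force; higher: the fingers slip over it). The reset inside engages in the last 1 or 2 mm before the stop.
- handle_a (a joint): Angle of that handle (rad): 0 upright (tripped), negative towards own -x (off), positive towards own +x (on). The off stop differs from case to case, from -0.52 to -0.80, and cannot be seen: feel for it. Once reset, it stays off at about -0.32 when let go; throwing it over the middle takes 5 to 12 N, and it snaps over and stays on at about +0.32 (stop at +0.5).
- handle_a_tip (a point): Tip of the tripped breaker's grey handle: a blade 16 mm wide (y) by 9 mm thick (x), its tip 50 mm from the pivot, so 41 mm above the nose's face when upright.
- handle_b (a joint): Angle of a neighbouring breaker's handle, the same in form, which is on (about +0.32) and must stay on.
- handle_b_tip (a point): Tip of that neighbour's handle.
- handle_c (a joint): Angle of the other neighbouring breaker's handle, on (about +0.32); must stay on.
- handle_c_tip (a point): Tip of that neighbour's handle.
- cover (a joint): Angle of the cover (rad): 0 shut, flat on the box; about 1.9 to 2.05 at the start, standing open and leaning away from the robot. It moves freely but stiffly (about 1 to 2 N at its free edge) and stays where it is left.
- cover_edge (a point): Middle of the upper outer corner of the cover's free edge. The cover is a grey frame with a clear window, shaped like a shallow box upside down: shut, it is 100 mm deep (x, from the hinge towards the robot), 212 mm wide (y), 50 mm high above the box's top, and this point lies 100 mm in front of the hinge line and 50 mm above it.
- fuse_pack: Small teal carton, 51x70x35 mm, beside the box. Origin under its middle.
- spanner_0: Steel combination spanner, 211x36x8 mm, lying to the right.
- pliers_0: Pliers with red grips, 178x64x16 mm, beside the box.
- tape_red_flat: Flat roll of red tape, 84 mm across, 21 mm high, lying to the left.
- wood_block: Wood offcut, 60x120x38 mm, lying to the left.

How it is judged:
On the way, in this order (a step that is already met when the one before it is completed fails the run):
1. the tripped breaker's handle is pushed fully off (past -0.4 rad) (value of joint handle_a below -0.4 rad), for 0.2 s.
2. its handle is thrown on (value of joint handle_a between 0.22 and 0.55 rad), for 0.2 s.
3. the cover is shut over the breakers (value of joint cover below 0.05 rad), for 0.2 s.
At the end, for the whole second after the job is handed in: The tripped breaker's handle stays on by itself (angle over 0.22 rad, at rest), both neighbours are still on (over 0.2 rad), and the cover is shut (within 0.05 rad, 5 mm at its edge) (all of step 2 and value of joint each of handle_b, handle_c above 0.2 rad and value of joint cover below 0.05 rad and velocity of joint handle_a between -0.1 and 0.1 rad/s); the robot touches nothing.
It fails at once if the robot presses the tripped breaker or its handle with more than 16 N (contact force between any of the fingers, the arm and breaker_a above 16 N).
It fails at once if a neighbouring breaker is thrown off its on position (below 0.18 rad) (value of joint any of handle_b, handle_c below 0.18 rad).
It fails at once if a thing lying around is moved by more than 25 mm (distance of any of fuse_pack, spanner_0, pliers_0, tape_red_flat, wood_block from where it was at the start of the episode above 0.025 m).
It also fails if it takes over 69 s, if anything falls off the work surface, if the arm or the gripper's body presses on something with over 40 N, if the wrist force passes 120 N, or if a joint passes its speed limit or range.

## Working session

There is one attempt and no reset: what is moved stays moved. The work goes in short steps, Python scripts to look and compute and a tool call to move; the robot and the scene stay as the last step left them, time stands still between calls to the robot, and variables do not carry over. Pictures are saved under pics/ and viewed, at most 11 in all, crops included, and the job is handed in when it is done.

Besides the shell and the picture viewer there is one more tool, called after "Call:" in YAML: its name, and indented under it one key for each argument. apply_moves: Moves the arm, as the interface text tells. Its arguments: {"type":"object","properties":{"grip":{"type":"array"},"translation":{"type":"array"},"angular":{"type":"array"},"force":{"type":"number"}},"required":["grip","translation","angular"]}

```bash
mkdir -p pics
python3 - <<'E'
from station import *
import cv2,numpy as np
for n in("scene","top"):
    im=read_camera(n); cv2.imwrite(f"pics/{n}0.png",im[:,:,::-1]); c=get_calibration(n)
    print(n,{k:np.round(v,4).tolist() for k,v in c.items()})
s=manip.state(); print(s)
E
```

```text
scene {'K': [[415.2502, 0.0, 320.2337], [0.0, 415.2502, 200.3299], [0.0, 0.0, 1.0]], 'origin': [-0.032, -0.9777, 1.184], 'orientation': [-2.2875, 0.5396, -0.2278]}
top {'K': [[399.6562, 0.0, 319.2713], [0.0, 399.6562, 198.5317], [0.0, 0.0, 1.0]], 'origin': [0.3258, 0.1059, 1.3658], 'orientation': [-2.1853, 2.1718, -0.1895]}
{'time': 0.1, 'qpos': array([-1.26881133e+00,  1.16465901e-01,  1.44223669e+00,  1.72720317e-05,
        1.58397609e+00, -3.77751275e-02]), 'qd': array([ 0.0002456 , -0.00103189, -0.00154567,  0.00103021,  0.00187093,
        0.00042717]), 'joint_efforts': array([ 1.79012906e-03, -7.22892809e+01, -6.23868227e+01,  7.80544057e-02,
        2.28444824e-02, -4.75068578e-05]), 'position': array([ 0.2249073 , -0.6362287 ,  0.21793646]), 'ee_rot': array([-3.09530622e+00, -5.30948599e-01,  1.97746274e-04]), 'ft_force': array([-0.20661778, -0.07325975,  0.35546079]), 'ft_torque': array([ 0.04081628, -0.01925261,  0.01526636]), 'grasp_force': 0.0, 'finger_gap': 0.9992950234161329}
```

View pics/scene0.png

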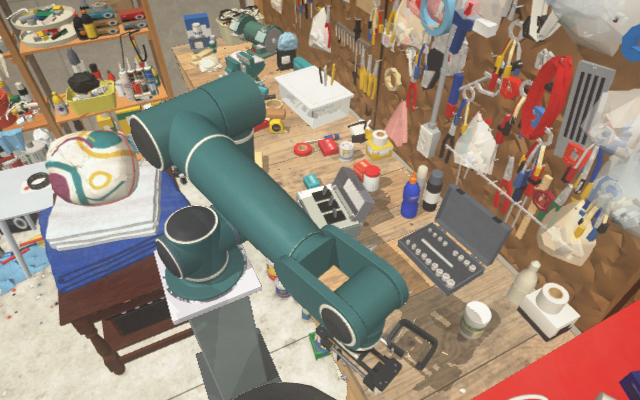

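View pics/top0.png

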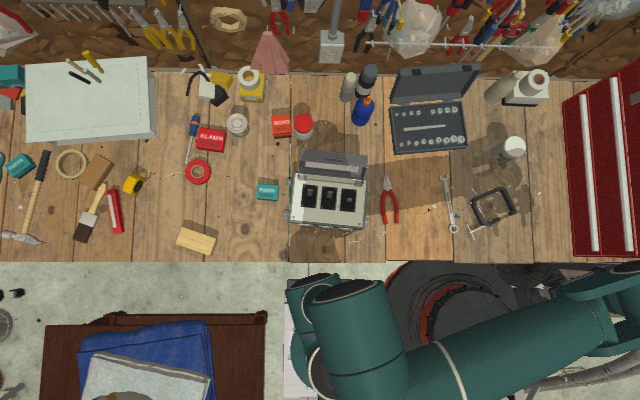

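The top view shows the box at about (328,200), with breakers at (310,197), (329,198) and (348,200). The cover stands open behind it at (333,163). I'll enlarge that area in both views.

Run:
```python
import cv2,numpy as np
a=cv2.imread("pics/top0.png")[145:245,270:390]; b=cv2.imread("pics/scene0.png")[160:240,285:385]
a=cv2.resize(a,(720,600),interpolation=cv2.INTER_CUBIC)
b=cv2.resize(b,(750,600),interpolation=cv2.INTER_CUBIC)
cv2.imwrite("pics/ta.png",a);cv2.imwrite("pics/sa.png",b)
```

```text
(no output)
```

View pics/ta.png

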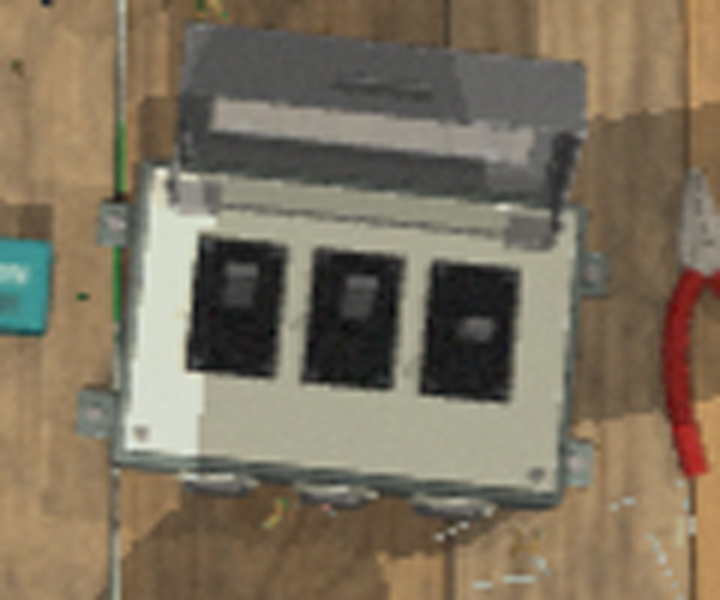

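View pics/sa.png

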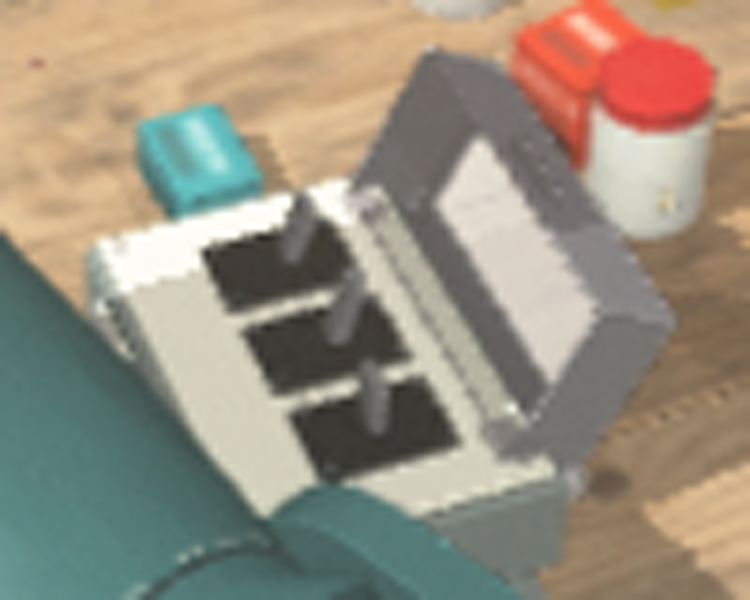

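Top crop: the right-hand breaker, nose centre about (470,330) in the crop, has its handle midway, while the other two lean back (on). The scene crop agrees: the nearest handle stands upright. Next I measure the nose centres at z=0.075.

```bash
cat > h.py <<'E'
from station import *
import cv2,numpy as np
from scipy.spatial.transform import Rotation as R
def cast(n,uv,z):
    c=get_calibration(n);d=R.from_rotvec(c["orientation"]).as_matrix()@np.linalg.inv(c["K"])@[*uv,1]
    o=np.array(c["origin"]);return o+d*(z-o[2])/d[2]
def proj(n,p):
    c=get_calibration(n);q=c["K"]@(R.from_rotvec(c["orientation"]).as_matrix().T@(np.array(p)-c["origin"]));return q[:2]/q[2]
E
python3 - <<'E'
from h import *
for n,(x0,x1,y0,y1) in {"top":(298,362,180,215),"scene":(310,348,185,226)}.items():
    im=cv2.imread(f"pics/{n}0.png");m=(im.max(2)<65).astype(np.uint8); mm=np.zeros_like(m);mm[y0:y1,x0:x1]=m[y0:y1,x0:x1]
    big=cv2.resize(mm*255,None,fx=4,fy=4,interpolation=cv2.INTER_LINEAR)
    cs,_=cv2.findContours((big>127).astype(np.uint8),0,2)
    for c in cs:
        if cv2.contourArea(c)<600: continue
        r=cv2.minAreaRect(c); bx=(cv2.boxPoints(r)+.5)/4-.5
        P=np.array([cast(n,q,.075)[:2] for q in bx]); ctr=P.mean(0)
        e=[np.linalg.norm(P[1]-P[0]),np.linalg.norm(P[2]-P[1])]
        print(n,"px",bx.mean(0).round(1),"ctr",ctr.round(4),"sides",np.round(e,4))
# box plate corners in top crop at z=.07
for q in [(147,163),(580,208),(118,462),(560,500)]:
    print(cast("top",(270+q[0]/6-.4,145+q[1]/6-.4),.07).round(4))
E
```

```text
top px [347.6 199.9] ctr [ 0.4856 -0.0488] sides [0.0748 0.0493]
top px [328.2 197.8] ctr [0.4918 0.0147] sides [0.0746 0.0492]
top px [308.8 195.8] ctr [0.4978 0.0783] sides [0.0748 0.049 ]
scene px [334.2 216.6] ctr [ 0.4876 -0.0503] sides [0.0728 0.0502]
scene px [327.7 205.1] ctr [0.4937 0.0141] sides [0.0719 0.0482]
[0.5777 0.127  0.07  ]
[ 0.5555 -0.1118  0.07  ]
[0.4136 0.1408 0.07  ]
[ 0.3945 -0.099   0.07  ]
```

The nose sizes match (75x49 mm, pitch 64 mm). Yaw comes to about -5.5°, with the pivot near (0.4865,-0.0493,0.066). Next I compute the approach to 18 mm behind the handle, above it.

```bash
cat >> h.py <<'E'
YAW=-0.0957; PIV=np.array([.4865,-.0493,.066]); EX=np.array([np.cos(YAW),np.sin(YAW),0]);EY=np.array([-EX[1],EX[0],0])
RT=np.column_stack([EX,-EY,[0,0,-1]])   # tool down, tool x = own x, tool y = -own y
def go(own,base=PIV):  # own offset from pivot (m, x,y), absolute z
    s=manip.state();Rc=R.from_rotvec(s["ee_rot"]);t=base+EX*own[0]+EY*own[1];t[2]=own[2]
    print("shift mm",(Rc.inv().apply(t-s["position"])*1e3).round(1),"turn deg",np.degrees((Rc.inv()*R.from_matrix(RT)).as_rotvec()).round(2))
def rep(d):
    s=manip.state();v=s["position"]-PIV;print("t",s["time"],"own mm",np.round([v@EX*1e3,v@EY*1e3,s["position"][2]*1e3],1),"f own",np.round([s["ft_force"]@EX,s["ft_force"]@EY,s["ft_force"][2]],2))
E
python3 -c "
from h import *
go((.018,0,.2))
print(cast('top',(303,120),.08),cast('top',(362,105),.1))"
```

```text
shift mm [ 458.6 -458.6   18.5] turn deg [-6.000e-02  1.000e-02  2.495e+01]
[0.75093185 0.0992369  0.08      ] [ 0.79938879 -0.09541242  0.1       ]
```

Call:
apply_moves:
  grip: [1,1,1,1,1,1,1,1,1,1,1,1,1,1,1,1,1,1]
  translation:
    - [30,-30,-20]
    - [65,-65,-20]
    - [100,-100,-20]
    - [135,-135,-20]
    - [170,-170,-20]
    - [205,-205,-20]
    - [240,-240,-20]
    - [275,-275,-20]
    - [310,-310,-20]
    - [345,-345,-20]
    - [380,-380,-20]
    - [410,-410,-10]
    - [435,-435,0]
    - [450,-450,10]
    - [458.5,-458.5,18.5]
    - [458.5,-458.5,18.5]
    - [458.5,-458.5,18.5]
    - [458.5,-458.5,18.5]
  angular:
    - [0,0,0]
    - [0,0,5]
    - [0,0,10]
    - [0,0,15]
    - [0,0,20]
    - [0,0,25]
    - [0,0,25]
    - [0,0,25]
    - [0,0,25]
    - [0,0,25]
    - [0,0,25]
    - [0,0,25]
    - [0,0,25]
    - [0,0,25]
    - [0,0,25]
    - [0,0,25]
    - [0,0,25]
    - [0,0,25]
  force: 20

```text
time: 2.35
position: [0.5044, -0.052, 0.2006]
ee_rot: [3.138, -0.153, 0.001]
ft_force: [0.3, -0.0, 1.0]
finger_gap: 0.006
grasp_force: 0.0
```

```bash
python3 -c "
from h import *
rep(0);go((.018,0,.13))
a=read_camera('top')[140:240,270:390,::-1];b=read_camera('scene')[150:250,285:385,::-1]
cv2.imwrite('pics/c1.png',np.hstack([cv2.resize(a,(432,360),interpolation=2),cv2.resize(b,(360,360),interpolation=2)]))"
```

```text
t 2.35 own mm [ 18.1  -1.  200.6] f own [ 0.27 -0.01  0.95]
shift mm [-0.1 -1.  70.6] turn deg [ 0.01 -0.04 -0.1 ]
```

View pics/c1.png

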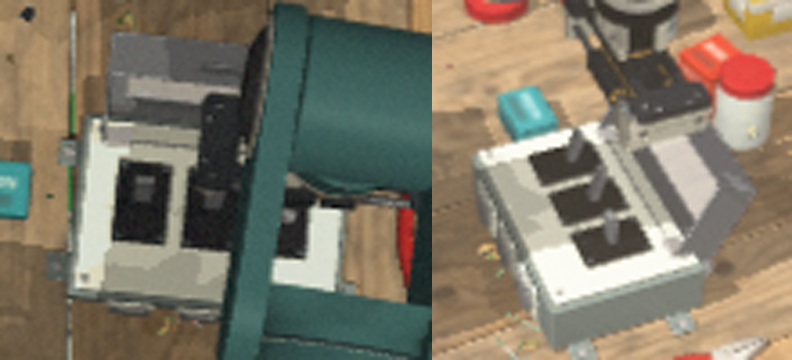

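The hand (scene crop, about (650,110)) is above and behind the upright handle at (612,225). The neighbour handles lean back and are clear. Descending to z=0.092.

Call:
apply_moves:
  grip: [1,1,1,1,1,1]
  translation:
    - [0,-1,40]
    - [0,-1,80]
    - [0,-1,100]
    - [0,-1,108.5]
    - [0,-1,108.5]
    - [0,-1,108.5]
  angular:
    - [0,0,0]
    - [0,0,0]
    - [0,0,0]
    - [0,0,0]
    - [0,0,0]
    - [0,0,0]

```text
time: 3.2
position: [0.5052, -0.0504, 0.093]
ee_rot: [3.138, -0.152, 0.003]
ft_force: [0.3, -0.2, 0.1]
finger_gap: 0.007
grasp_force: 0.0
```

```bash
python3 -c "
from h import *
rep(0)"
```

```text
t 3.2 own mm [18.7  0.7 93. ] f own [ 0.34 -0.14  0.15]
```

Call:
apply_moves:
  grip: [1,1,1,1,1,1,1]
  translation:
    - [-3,0,1]
    - [-5,0,1]
    - [-7,0,1]
    - [-9,0,1]
    - [-10,0,1]
    - [-11,0,1]
    - [-11,0,1]
  angular:
    - [0,0,0]
    - [0,0,0]
    - [0,0,0]
    - [0,0,0]
    - [0,0,0]
    - [0,0,0]
    - [0,0,0]

```text
time: 4.08
position: [0.4936, -0.0493, 0.0907]
ee_rot: [3.138, -0.152, -0.0]
ft_force: [1.4, 0.4, 2.2]
finger_gap: 0.004
grasp_force: 1.0
```

```bash
python3 -c "
from h import *
rep(0)"
```

```text
t 4.075 own mm [ 7.   0.7 90.7] f own [1.4  0.55 2.21]
```

Call:
apply_moves:
  grip: [1,1,1,1,1]
  translation:
    - [-1,0,-1]
    - [-2,0,-1]
    - [-3,0,-1]
    - [-4,0,-1]
    - [-4,0,-1]
  angular:
    - [0,0,0]
    - [0,0,0]
    - [0,0,0]
    - [0,0,0]
    - [0,0,0]

```text
time: 4.7
position: [0.4897, -0.0489, 0.0917]
ee_rot: [-3.138, 0.152, -0.001]
ft_force: [4.9, -0.0, 0.3]
finger_gap: 0.011
grasp_force: 1.8
```

```bash
python3 -c "
from h import *
rep(0)"
```

```text
t 4.7 own mm [ 3.2  0.7 91.7] f own [4.86 0.44 0.3 ]
```

Call:
apply_moves:
  grip: [1,1,1]
  translation:
    - [-1,0,0]
    - [-2,0,0]
    - [-2,0,0]
  angular:
    - [0,0,0]
    - [0,0,0]
    - [0,0,0]

```text
time: 5.08
position: [0.4883, -0.0487, 0.092]
ee_rot: [3.138, -0.152, 0.003]
ft_force: [8.9, -1.2, -1.3]
finger_gap: 0.005
grasp_force: 3.7
```

Call:
apply_moves:
  grip: [1,1,1]
  translation:
    - [-1,0,0]
    - [-1,0,0]
    - [-1,0,0]
  angular:
    - [0,0,0]
    - [0,0,0]
    - [0,0,0]

```text
time: 5.45
position: [0.4874, -0.0487, 0.0921]
ee_rot: [3.138, -0.152, 0.003]
ft_force: [9.3, -0.6, -1.8]
finger_gap: 0.006
grasp_force: 3.8
```

Call:
apply_moves:
  grip: [1,1,1]
  translation:
    - [-1,0,0]
    - [-1,0,0]
    - [-1,0,0]
  angular:
    - [0,0,0]
    - [0,0,0]
    - [0,0,0]

```text
time: 5.82
position: [0.4864, -0.0486, 0.0921]
ee_rot: [3.138, -0.152, 0.004]
ft_force: [9.2, -0.5, -0.2]
finger_gap: 0.003
grasp_force: 3.9
```

Call:
apply_moves:
  grip: [1,1,1]
  translation:
    - [-1,0,0]
    - [-1,0,0]
    - [-1,0,0]
  angular:
    - [0,0,0]
    - [0,0,0]
    - [0,0,0]

```text
time: 6.2
position: [0.4855, -0.0485, 0.0922]
ee_rot: [3.138, -0.152, 0.004]
ft_force: [9.7, -0.5, 0.5]
finger_gap: 0.004
grasp_force: 3.9
```

Call:
apply_moves:
  grip: [1,1,1]
  translation:
    - [-0.5,0,0]
    - [-1,0,0]
    - [-1,0,0]
  angular:
    - [0,0,0]
    - [0,0,0]
    - [0,0,0]

```text
time: 6.58
position: [0.4847, -0.0484, 0.0923]
ee_rot: [3.138, -0.152, 0.005]
ft_force: [10.8, -2.3, -0.1]
finger_gap: 0.004
grasp_force: 4.5
```

Call:
apply_moves:
  grip: [1,1,1]
  translation:
    - [-0.5,0,0]
    - [-0.5,0,0]
    - [-0.5,0,0]
  angular:
    - [0,0,0]
    - [0,0,0]
    - [0,0,0]

```text
time: 6.95
position: [0.4842, -0.0483, 0.0923]
ee_rot: [3.138, -0.152, 0.005]
ft_force: [11.4, -0.1, 0.1]
finger_gap: 0.004
grasp_force: 4.4
```

Call:
apply_moves:
  grip: [1,1,1]
  translation:
    - [-0.5,0,0]
    - [-0.5,0,0]
    - [-0.5,0,0]
  angular:
    - [0,0,0]
    - [0,0,0]
    - [0,0,0]

```text
time: 7.32
position: [0.4837, -0.0483, 0.0923]
ee_rot: [3.138, -0.152, 0.004]
ft_force: [10.8, -0.5, -0.5]
finger_gap: 0.005
grasp_force: 4.3
```

Call:
apply_moves:
  grip: [1,1,1]
  translation:
    - [-0.5,0,0]
    - [-0.5,0,0]
    - [-0.5,0,0]
  angular:
    - [0,0,0]
    - [0,0,0]
    - [0,0,0]

```text
time: 7.7
position: [0.4831, -0.0483, 0.0923]
ee_rot: [3.138, -0.152, 0.004]
ft_force: [9.5, -0.3, -0.1]
finger_gap: 0.003
grasp_force: 4.2
```

Call:
apply_moves:
  grip: [1,1,1]
  translation:
    - [-0.5,0,0]
    - [-0.5,0,0]
    - [-0.5,0,0]
  angular:
    - [0,0,0]
    - [0,0,0]
    - [0,0,0]

```text
time: 8.07
position: [0.4828, -0.0482, 0.0924]
ee_rot: [3.138, -0.152, 0.005]
ft_force: [11.6, -1.3, -0.5]
finger_gap: 0.004
grasp_force: 4.7
```

Call:
apply_moves:
  grip: [1,1,1]
  translation:
    - [-0.5,0,0]
    - [-0.5,0,0]
    - [-0.5,0,0]
  angular:
    - [0,0,0]
    - [0,0,0]
    - [0,0,0]

```text
time: 8.45
position: [0.4823, -0.0482, 0.0924]
ee_rot: [3.138, -0.152, 0.005]
ft_force: [11.3, -0.1, 0.6]
finger_gap: 0.005
grasp_force: 4.7
```

Call:
apply_moves:
  grip: [1,1,1]
  translation:
    - [-0.5,0,0]
    - [-0.5,0,0]
    - [-0.5,0,0]
  angular:
    - [0,0,0]
    - [0,0,0]
    - [0,0,0]

```text
time: 8.82
position: [0.4818, -0.0481, 0.0924]
ee_rot: [3.138, -0.152, 0.005]
ft_force: [11.6, -1.5, 0.9]
finger_gap: 0.005
grasp_force: 4.5
```

Call:
apply_moves:
  grip: [1,1,1]
  translation:
    - [-0.4,0,0]
    - [-0.4,0,0]
    - [-0.4,0,0]
  angular:
    - [0,0,0]
    - [0,0,0]
    - [0,0,0]

```text
time: 9.2
position: [0.4815, -0.0481, 0.0925]
ee_rot: [3.138, -0.152, 0.005]
ft_force: [12.7, -0.8, 1.0]
finger_gap: 0.004
grasp_force: 4.9
```

Call:
apply_moves:
  grip: [1,1,1]
  translation:
    - [-0.3,0,0]
    - [-0.3,0,0]
    - [-0.3,0,0]
  angular:
    - [0,0,0]
    - [0,0,0]
    - [0,0,0]

```text
time: 9.57
position: [0.4811, -0.0481, 0.0924]
ee_rot: [3.138, -0.152, 0.005]
ft_force: [12.3, -1.1, 1.3]
finger_gap: 0.007
grasp_force: 4.6
```

Call:
apply_moves:
  grip: [1,1]
  translation:
    - [0,0,0]
    - [0,0,0]
  angular:
    - [0,0,0]
    - [0,0,0]

```text
time: 9.82
position: [0.4811, -0.048, 0.0924]
ee_rot: [3.138, -0.152, 0.005]
ft_force: [11.0, -0.5, 0.4]
finger_gap: 0.002
grasp_force: 4.6
```

Call:
apply_moves:
  grip: [1,1,1]
  translation:
    - [-0.3,0,0]
    - [-0.3,0,0]
    - [-0.3,0,0]
  angular:
    - [0,0,0]
    - [0,0,0]
    - [0,0,0]

```text
time: 10.2
position: [0.4809, -0.048, 0.0925]
ee_rot: [3.138, -0.152, 0.005]
ft_force: [11.9, -0.5, 0.9]
finger_gap: -0.002
grasp_force: 4.9
```

Call:
apply_moves:
  grip: [1,1,1]
  translation:
    - [-0.3,0,0]
    - [-0.3,0,0]
    - [-0.3,0,0]
  angular:
    - [0,0,0]
    - [0,0,0]
    - [0,0,0]

```text
time: 10.58
position: [0.4805, -0.048, 0.0924]
ee_rot: [3.138, -0.152, 0.005]
ft_force: [10.9, -0.8, 0.1]
finger_gap: 0.005
grasp_force: 4.5
```

Call:
apply_moves:
  grip: [1,1,1]
  translation:
    - [-0.4,0,0]
    - [-0.4,0,0]
    - [-0.4,0,0]
  angular:
    - [0,0,0]
    - [0,0,0]
    - [0,0,0]

```text
time: 10.95
position: [0.4802, -0.048, 0.0925]
ee_rot: [3.138, -0.152, 0.006]
ft_force: [12.5, -0.7, 0.3]
finger_gap: 0.004
grasp_force: 4.9
```

Call:
apply_moves:
  grip: [1,1,1]
  translation:
    - [-0.3,0,0]
    - [-0.3,0,0]
    - [-0.3,0,0]
  angular:
    - [0,0,0]
    - [0,0,0]
    - [0,0,0]

```text
time: 11.32
position: [0.4799, -0.0479, 0.0925]
ee_rot: [3.138, -0.152, 0.005]
ft_force: [12.0, -0.9, 1.1]
finger_gap: 0.001
grasp_force: 4.7
```

Call:
apply_moves:
  grip: [1,1,1]
  translation:
    - [-0.3,0,0]
    - [-0.3,0,0]
    - [-0.3,0,0]
  angular:
    - [0,0,0]
    - [0,0,0]
    - [0,0,0]

```text
time: 11.7
position: [0.4797, -0.0479, 0.0926]
ee_rot: [3.138, -0.152, 0.006]
ft_force: [13.3, -0.8, -0.1]
finger_gap: 0.008
grasp_force: 5.0
```

Call:
apply_moves:
  grip: [1,1,1]
  translation:
    - [-0.3,0,0]
    - [-0.3,0,0]
    - [-0.3,0,0]
  angular:
    - [0,0,0]
    - [0,0,0]
    - [0,0,0]

```text
time: 12.08
position: [0.4795, -0.0479, 0.0927]
ee_rot: [3.138, -0.152, 0.007]
ft_force: [13.3, -0.9, 2.0]
finger_gap: 0.003
grasp_force: 5.4
```

Call:
apply_moves:
  grip: [1,1]
  translation:
    - [-0.2,0,0]
    - [-0.2,0,0]
  angular:
    - [0,0,0]
    - [0,0,0]

```text
time: 12.32
position: [0.4794, -0.0479, 0.0927]
ee_rot: [3.138, -0.152, 0.007]
ft_force: [14.0, -0.6, 1.4]
finger_gap: 0.004
grasp_force: 5.7
```

Call:
apply_moves:
  grip: [1,1]
  translation:
    - [0,0,0]
    - [0,0,0]
  angular:
    - [0,0,0]
    - [0,0,0]

```text
time: 12.58
position: [0.4794, -0.0479, 0.0927]
ee_rot: [3.138, -0.152, 0.007]
ft_force: [14.9, -1.2, 0.5]
finger_gap: 0.004
grasp_force: 5.7
```

That is a firm stop, with force rising while the position holds. I'll back off and check that it stays off.

Call:
apply_moves:
  grip: [1,1,1,1,1,1,1]
  translation:
    - [4,0,0]
    - [8,0,0]
    - [12,0,0]
    - [16,0,0]
    - [22,0,0]
    - [27,0,0]
    - [27,0,0]
  angular:
    - [0,0,0]
    - [0,0,0]
    - [0,0,0]
    - [0,0,0]
    - [0,0,0]
    - [0,0,0]
    - [0,0,0]

```text
time: 13.45
position: [0.5049, -0.0503, 0.0914]
ee_rot: [-3.138, 0.152, 0.001]
ft_force: [0.3, 0.4, -0.2]
finger_gap: 0.002
grasp_force: 0.0
```

```bash
python3 -c "
from h import *
rep(0)
b=read_camera('scene')[170:240,295:375,::-1]
cv2.imwrite('pics/c2.png',cv2.resize(b,(640,560),interpolation=2))
for a in (-.32,0,.32): print(a,((proj('scene',PIV+.05*np.array([0,0,np.cos(a)])+.05*np.sin(a)*EX)-[295,170])*8).round())"
```

```text
t 13.45 own mm [18.4  0.7 91.4] f own [ 0.27  0.41 -0.18]
-0.32 [280. 322.]
0 [313. 309.]
0.32 [344. 304.]
```

View pics/c2.png

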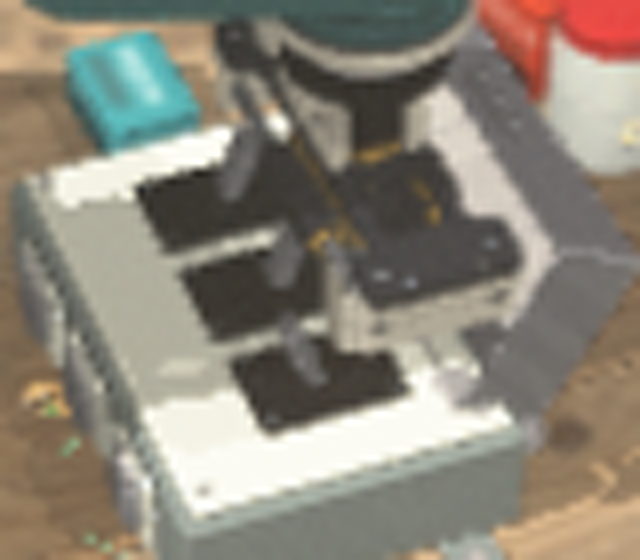

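The handle tip is at about (285,322), which matches the -0.32 prediction of (280,322). It stays off. Now over the handle to its front side.

Call:
apply_moves:
  grip: [1,1,1,1,1,1,1,1,1]
  translation:
    - [0,0,-30]
    - [0,0,-50]
    - [0,0,-50]
    - [-30,0,-50]
    - [-56,0,-50]
    - [-56,0,-50]
    - [-56,0,-20]
    - [-56,0,-1]
    - [-56,0,-1]
  angular:
    - [0,0,0]
    - [0,0,0]
    - [0,0,0]
    - [0,0,0]
    - [0,0,0]
    - [0,0,0]
    - [0,0,0]
    - [0,0,0]
    - [0,0,0]

```text
time: 14.62
position: [0.4484, -0.0448, 0.091]
ee_rot: [-3.138, 0.152, 0.005]
ft_force: [0.8, -0.1, -0.1]
finger_gap: 0.007
grasp_force: 0.0
```

```bash
python3 -c "
from h import *
rep(0)"
```

```text
t 14.625 own mm [-38.3   0.8  91. ] f own [ 0.8  -0.06 -0.1 ]
```

Call:
apply_moves:
  grip: [1,1,1,1,1,1,1,1]
  translation:
    - [5,0,-1]
    - [9,0,-1]
    - [11,0,-1]
    - [12.5,0,-1]
    - [14,0,-1]
    - [15.5,0,-1]
    - [17,0,-1]
    - [17,0,-1]
  angular:
    - [0,0,0]
    - [0,0,0]
    - [0,0,0]
    - [0,0,0]
    - [0,0,0]
    - [0,0,0]
    - [0,0,0]
    - [0,0,0]

```text
time: 15.62
position: [0.4659, -0.0466, 0.0938]
ee_rot: [-3.138, 0.152, -0.0]
ft_force: [-1.6, -0.3, 2.3]
finger_gap: 0.004
grasp_force: 1.1
```

Call:
apply_moves:
  grip: [1,1,1,1]
  translation:
    - [1,0,0]
    - [2,0,0]
    - [3,0,0]
    - [3,0,0]
  angular:
    - [0,0,0]
    - [0,0,0]
    - [0,0,0]
    - [0,0,0]

```text
time: 16.12
position: [0.4691, -0.0469, 0.0936]
ee_rot: [3.138, -0.152, 0.001]
ft_force: [-0.0, 0.2, 0.1]
finger_gap: 0.007
grasp_force: 0.0
```

Call:
apply_moves:
  grip: [1,1,1,1]
  translation:
    - [1,0,0]
    - [2,0,0]
    - [3,0,0]
    - [3,0,0]
  angular:
    - [0,0,0]
    - [0,0,0]
    - [0,0,0]
    - [0,0,0]

```text
time: 16.62
position: [0.4719, -0.0472, 0.0937]
ee_rot: [3.138, -0.152, -0.0]
ft_force: [-4.6, 1.1, 2.3]
finger_gap: 0.006
grasp_force: 1.9
```

Call:
apply_moves:
  grip: [1,1,1]
  translation:
    - [1,0,0]
    - [2,0,0]
    - [2,0,0]
  angular:
    - [0,0,0]
    - [0,0,0]
    - [0,0,0]

```text
time: 17.0
position: [0.474, -0.0474, 0.0936]
ee_rot: [3.138, -0.152, 0.0]
ft_force: [0.6, -0.0, -0.0]
finger_gap: 0.006
grasp_force: 0.0
```

Call:
apply_moves:
  grip: [1,1,1]
  translation:
    - [1,0,0]
    - [2,0,0]
    - [2,0,0]
  angular:
    - [0,0,0]
    - [0,0,0]
    - [0,0,0]

```text
time: 17.38
position: [0.4761, -0.0476, 0.0937]
ee_rot: [3.138, -0.152, 0.001]
ft_force: [-0.4, 0.4, -0.1]
finger_gap: 0.005
grasp_force: 0.0
```

```bash
python3 -c "
from h import *
rep(0)
b=read_camera('scene')[170:240,295:375,::-1]
cv2.imwrite('pics/c3.png',cv2.resize(b,(640,560),interpolation=2))"
```

```text
t 17.375 own mm [-10.6   0.7  93.7] f own [-0.43  0.36 -0.05]
```

View pics/c3.png

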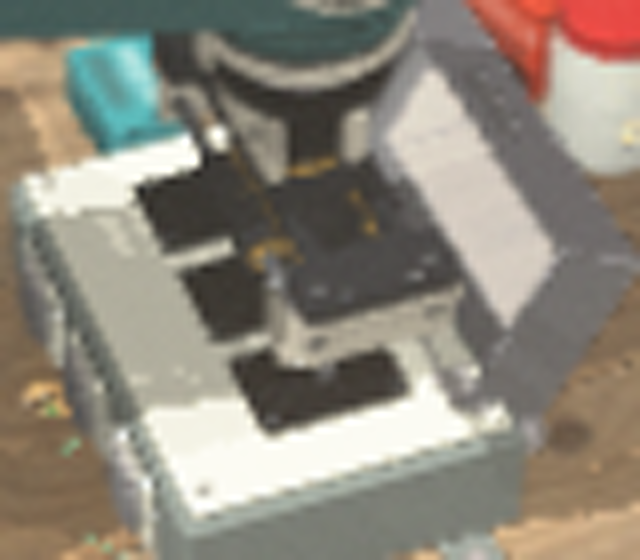

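The handle is hidden under the hand. The force dropped to zero after the -4.6 N reading, so it probably snapped over. Lifting away and going behind the cover at height, then checking.

Call:
apply_moves:
  grip: [1,1,1,1,1,1,1,1,1,1,1]
  translation:
    - [-5,0,-1]
    - [-5,0,-40]
    - [-5,0,-90]
    - [-5,0,-140]
    - [-5,0,-160]
    - [40,-20,-160]
    - [90,-40,-160]
    - [135,-60,-160]
    - [176,-64,-160]
    - [176,-64,-160]
    - [176,-64,-160]
  angular:
    - [0,0,0]
    - [0,0,0]
    - [0,0,0]
    - [0,0,0]
    - [0,0,0]
    - [0,0,0]
    - [0,0,0]
    - [0,0,0]
    - [0,0,0]
    - [0,0,0]
    - [0,0,0]

```text
time: 18.8
position: [0.6567, -0.0008, 0.2528]
ee_rot: [-3.138, 0.152, 0.002]
ft_force: [-0.1, 0.2, 0.3]
finger_gap: 0.003
grasp_force: 0.0
```

```bash
python3 -c "
from h import *
rep(0)
for t in (1.9,2.05):
  for y in (-42,64,170): print(t,y,((proj('scene',PIV+EX*(.05-.1*np.cos(t)+.05*np.sin(t))+EY*y/1e3+np.array([0,0,.004+.1*np.sin(t)+.05*np.cos(t)]))-[285,160])*6).round())
b=read_camera('scene')[160:250,285:385,::-1]
cv2.imwrite('pics/c4.png',cv2.resize(b,(600,540),interpolation=2))"
```

```text
t 18.8 own mm [164.8  64.5 252.8] f own [-0.12  0.15  0.32]
1.9 -42 [523. 244.]
1.9 64 [448. 135.]
1.9 170 [380.  34.]
2.05 -42 [538. 255.]
2.05 64 [462. 146.]
2.05 170 [394.  46.]
```

View pics/c4.png

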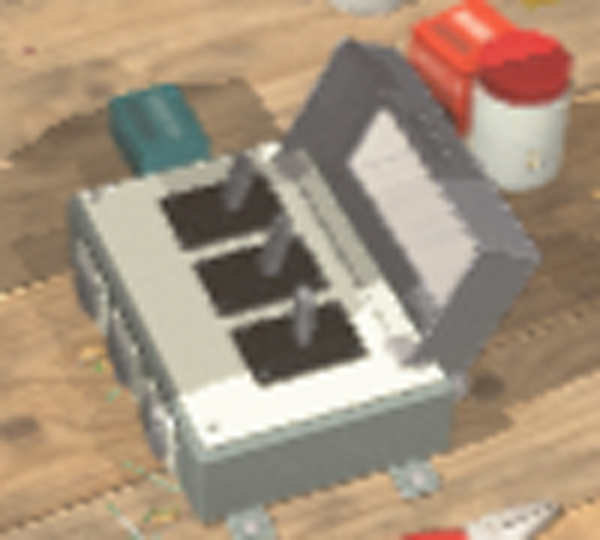

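The cover corner is at (538,258), so θ≈2.05. Handle A, tip about (305,290), looks less tilted than its neighbours, so I'll measure all three against predictions.

```bash
python3 -c "
from h import *
b=read_camera('scene')[:,:,::-1]
cv2.imwrite('pics/s5.png',b)
c=b[175:225,305:355]
cv2.imwrite('pics/c5.png',cv2.resize(c,(600,600),interpolation=cv2.INTER_NEAREST))
P=lambda a,r,y:((proj('scene',PIV+r*np.array([0,0,np.cos(a)])+r*np.sin(a)*EX+EY*y)-[304.5,174.5])*12).round()
for y in (0,.064,.128):
  print(y,[(a,P(a,.05,y),P(a,.012,y)) for a in (-.32,0,.15,.32)])"
```

```text
0 [(-0.32, array([307., 429.]), array([341., 501.])), (0, array([355., 409.]), array([352., 497.])), (0.15, array([378., 404.]), array([358., 495.])), (0.32, array([403., 402.]), array([364., 495.]))]
0.064 [(-0.32, array([229., 292.]), array([264., 365.])), (0, array([276., 273.]), array([275., 360.])), (0.15, array([299., 269.]), array([280., 359.])), (0.32, array([323., 267.]), array([286., 359.]))]
0.128 [(-0.32, array([156., 162.]), array([191., 235.])), (0, array([202., 144.]), array([202., 231.])), (0.15, array([224., 140.]), array([207., 230.])), (0.32, array([248., 138.]), array([213., 230.]))]
```

View pics/c5.png

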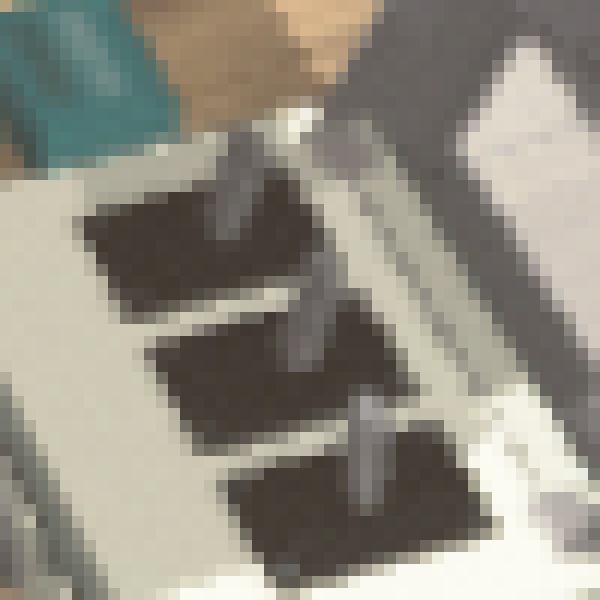

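```bash
python3 -c "
from h import *
def cen(b,n):
  out=[]
  # handle tip rows: grey, in narrow window per handle
  hsv=b.astype(int)
  for (r0,r1,c0,c1) in ([(206,217,328,343)] if n=='scene' else [(190,207,343,355)]):
    w=hsv[r0:r1,c0:c1]; g=w.max(2)
    print(n); print(g)
a=cv2.imread('pics/scene0.png');cen(a,'scene')
b=read_camera('scene')[:,:,::-1];cen(b,'scene')
t=read_camera('top')[:,:,::-1]; cen(cv2.imread('pics/top0.png'),'top');cen(t,'top')
"
```

```text
scene
[[ 60  61  63  62  63  64  64  62  63  73 101 155 207 211 212]
 [ 63  64  63  64  64  69  74  64  64  66  80 114 185 212 214]
 [ 63  62  62  62  68  97 109  86  97 120 145 166 212 212 212]
 [ 61  62  66  79  83 104 117 131 178 211 209 198 202 199 212]
 [ 83  97 120 144 130  96 115 129 164 197 180 120 117 122 204]
 [153 186 212 208 180  98 106 115 111  80  63  65  71  87 148]
 [199 199 196 180 108  92 100 118 119  62  60  61  61  63  99]
 [114 107  74  59  65  86 100 112  99  61  61  60  59  61  82]
 [ 56  58  57  60  64  82 100 111  97  59  61  60  60  60  63]
 [ 60  59  58  57  63  76  99 107  88  62  61  60  60  60  58]
 [ 58  58  59  56  59  68  96 109  87  57  60  59  58  59  58]]
scene
[[ 67  70  68  67  69  69  69  71  70  76  99 151 201 206 205]
 [ 67  70  67  67  68  67  81 100  85  72  83 112 180 206 206]
 [ 67  68  68  67  70  75 112 162 138 106 142 163 205 204 204]
 [ 68  68  72  82  89 109 119 163 159 170 202 195 195 194 206]
 [ 87  98 119 141 159 183 117 134 148 149 174 120 115 123 198]
 [151 180 205 204 188 155 111 125 123 107  72  70  77  91 146]
 [194 195 192 17
[... 935 characters left out ...]
 35 34 35 31 31 31 33 30 37 42]]
top
[[87 90 90 87 86 92 90 90 92 92 93 93]
 [87 87 90 91 89 92 94 93 93 91 93 95]
 [91 90 91 90 87 91 91 93 95 93 95 95]
 [90 88 87 89 91 90 91 89 93 93 95 95]
 [88 91 89 87 91 90 93 91 91 96 97 96]
 [86 89 90 86 88 93 95 91 92 93 95 96]
 [89 90 90 87 92 92 91 91 91 95 95 95]
 [87 88 89 90 85 92 90 92 92 93 93 96]
 [85 86 89 92 94 92 90 90 96 96 95 97]
 [87 90 90 89 94 92 92 93 93 96 95 94]
 [90 89 91 89 90 91 92 92 95 93 94 95]
 [84 86 90 88 93 91 88 95 91 94 95 99]
 [87 85 91 92 89 90 91 89 92 96 97 95]
 [88 91 86 91 91 92 90 89 92 90 98 99]
 [87 89 91 87 92 94 92 94 95 93 95 97]
 [87 93 88 90 92 88 95 92 94 93 98 95]
 [89 91 90 86 93 91 90 92 94 89 92 95]]
```

The tip is only about 1.2 px further on than when tripped, so the handle sits near +0.1 and was not thrown over. I'll go back and push it further, to about +0.4.

Call:
apply_moves:
  grip: [1,1,1,1,1,1,1,1,1,1,1,1]
  translation:
    - [-50,15,0]
    - [-100,35,0]
    - [-150,55,0]
    - [-193,64,0]
    - [-193,64,0]
    - [-193,64,40]
    - [-193,64,80]
    - [-193,64,120]
    - [-193,64,145]
    - [-193,64,160]
    - [-193,64,160]
    - [-193,64,160]
  angular:
    - [0,0,0]
    - [0,0,0]
    - [0,0,0]
    - [0,0,0]
    - [0,0,0]
    - [0,0,0]
    - [0,0,0]
    - [0,0,0]
    - [0,0,0]
    - [0,0,0]
    - [0,0,0]
    - [0,0,0]

```text
time: 20.5
position: [0.4596, -0.046, 0.0948]
ee_rot: [3.138, -0.151, 0.002]
ft_force: [0.0, -0.6, 0.1]
finger_gap: 0.002
grasp_force: 0.0
```

```bash
python3 -c "
from h import *
rep(0)"
```

```text
t 20.5 own mm [-27.1   0.7  94.8] f own [ 0.08 -0.55  0.15]
```

Contact is expected near x≈-10, so I go to -10 quickly and then in small steps.

Call:
apply_moves:
  grip: [1,1,1,1,1,1,1]
  translation:
    - [6,0,2]
    - [10,0,2]
    - [13,0,2]
    - [15,0,2]
    - [17,0,2]
    - [18,0,2]
    - [18,0,2]
  angular:
    - [0,0,0]
    - [0,0,0]
    - [0,0,0]
    - [0,0,0]
    - [0,0,0]
    - [0,0,0]
    - [0,0,0]

```text
time: 21.38
position: [0.4768, -0.0476, 0.0916]
ee_rot: [-3.138, 0.152, 0.0]
ft_force: [-1.2, -0.2, 1.3]
finger_gap: 0.004
grasp_force: 0.7
```

Call:
apply_moves:
  grip: [1,1,1]
  translation:
    - [1,0,0]
    - [2,0,0]
    - [2,0,0]
  angular:
    - [0,0,0]
    - [0,0,0]
    - [0,0,0]

```text
time: 21.75
position: [0.479, -0.0479, 0.0917]
ee_rot: [-3.138, 0.152, -0.001]
ft_force: [0.3, 0.3, 0.3]
finger_gap: 0.005
grasp_force: 0.0
```

Call:
apply_moves:
  grip: [1,1,1]
  translation:
    - [1,0,0]
    - [2,0,0]
    - [2,0,0]
  angular:
    - [0,0,0]
    - [0,0,0]
    - [0,0,0]

```text
time: 22.12
position: [0.481, -0.048, 0.0917]
ee_rot: [3.138, -0.152, 0.0]
ft_force: [0.1, -0.2, -0.7]
finger_gap: 0.005
grasp_force: 0.0
```

Call:
apply_moves:
  grip: [1,1,1]
  translation:
    - [1,0,0]
    - [2,0,0]
    - [2,0,0]
  angular:
    - [0,0,0]
    - [0,0,0]
    - [0,0,0]

```text
time: 22.5
position: [0.4828, -0.0482, 0.0916]
ee_rot: [-3.138, 0.152, 0.0]
ft_force: [-0.8, 0.1, -0.2]
finger_gap: 0.005
grasp_force: 0.2
```

Call:
apply_moves:
  grip: [1,1,1]
  translation:
    - [1,0,0]
    - [2,0,0]
    - [2,0,0]
  angular:
    - [0,0,0]
    - [0,0,0]
    - [0,0,0]

```text
time: 22.88
position: [0.4848, -0.0484, 0.0916]
ee_rot: [-3.138, 0.152, 0.001]
ft_force: [-2.2, -0.2, -0.5]
finger_gap: 0.002
grasp_force: 0.9
```

```bash
python3 -c "
from h import *
rep(0)"
```

```text
t 22.875 own mm [-1.8  0.7 91.6] f own [-2.17 -0.42 -0.54]
```

Call:
apply_moves:
  grip: [1,1,1,1,1,1,1,1,1,1,1]
  translation:
    - [-10,0,0]
    - [-20,0,0]
    - [-20,0,-50]
    - [-20,0,-110]
    - [-20,0,-160]
    - [30,-20,-160]
    - [80,-40,-160]
    - [125,-60,-160]
    - [167,-64,-160]
    - [167,-64,-160]
    - [167,-64,-160]
  angular:
    - [0,0,0]
    - [0,0,0]
    - [0,0,0]
    - [0,0,0]
    - [0,0,0]
    - [0,0,0]
    - [0,0,0]
    - [0,0,0]
    - [0,0,0]
    - [0,0,0]
    - [0,0,0]

```text
time: 24.25
position: [0.6565, -0.0009, 0.2518]
ee_rot: [3.138, -0.152, -0.0]
ft_force: [-0.9, -0.1, -0.2]
finger_gap: 0.007
grasp_force: 0.0
```

```bash
python3 -c "
from h import *
rep(0)
b=read_camera('scene')[:,:,::-1]
print(b[206:217,328:343].max(2))
c=b[175:225,305:355]
cv2.imwrite('pics/c6.png',cv2.resize(c,(600,600),interpolation=cv2.INTER_NEAREST))"
```

```text
t 24.25 own mm [164.6  64.5 251.8] f own [-0.91 -0.17 -0.23]
[[ 69  68  65  68  70  68  67  67  67  81 111 151 200 204 206]
 [ 69  69  66  67  69  70  68  67  73 105 137 124 177 207 205]
 [ 68  70  68  68  70  68  77  83  97 129 158 165 198 206 206]
 [ 68  68  70  82  91 112 128 141 134 141 157 155 161 198 206]
 [ 84  99 120 142 159 206 204 183 125 141 140 130 104 123 199]
 [148 179 202 199 193 194 182 139 111 139 137 111  84  88 145]
 [195 189 165 152 107 104  76  92 114 132 129 109  72  67 102]
 [113 111  82  68  67  70  75 108 140 137 111  86  70  67  83]
 [ 67  68  69  67  68  72  83 112 138 125 104  71  68  70  70]
 [ 68  68  71  70  66  72  83 112 140 114  88  68  71  69  70]
 [ 68  71  69  68  70  68  71 102 131 103  75  68  73  72  72]]
```

View pics/c6.png

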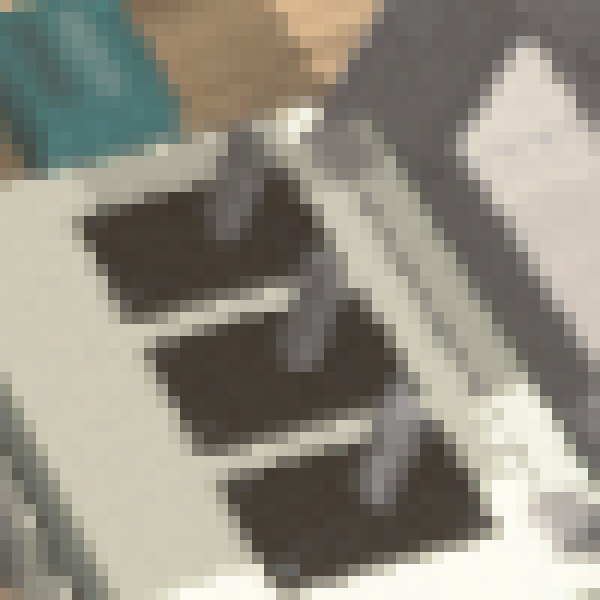

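Handle A's tip is at about (405,395), against a prediction of (403,402) for +0.32. It is tilted like its neighbours, so it is on. Now I lower behind the cover.

Call:
apply_moves:
  grip: [1,1,1,1,1,1]
  translation:
    - [0,0,50]
    - [0,0,100]
    - [0,0,135]
    - [0,0,135]
    - [-8,0,133]
    - [-15,0,130]
  angular:
    - [0,0,0]
    - [0,0,0]
    - [0,0,0]
    - [0,0,0]
    - [0,0,0]
    - [0,0,0]

```text
time: 25.05
position: [0.6424, 0.0006, 0.1242]
ee_rot: [-3.138, 0.152, -0.005]
ft_force: [10.6, -0.8, 4.9]
finger_gap: 0.006
grasp_force: 5.6
```

```bash
python3 -c "
from h import *
rep(0)"
```

```text
t 25.05 own mm [150.4  64.6 124.2] f own [10.6   0.19  4.94]
```

Call:
apply_moves:
  grip: [1,1,1,1,1,1,1,1,1,1,1,1]
  translation:
    - [-8,0,0]
    - [-14,0,-4]
    - [-20,0,-8]
    - [-26,0,-13]
    - [-32,0,-18]
    - [-43,0,-26]
    - [-54,0,-32]
    - [-66,0,-38]
    - [-77,0,-41]
    - [-90,0,-43]
    - [-103,0,-44]
    - [-116,0,-42]
  angular:
    - [0,0,0]
    - [0,0,0]
    - [0,0,0]
    - [0,0,0]
    - [0,0,0]
    - [0,0,0]
    - [0,0,0]
    - [0,0,0]
    - [0,0,0]
    - [0,0,0]
    - [0,0,0]
    - [0,0,0]

```text
time: 26.55
position: [0.526, 0.0119, 0.1636]
ee_rot: [-3.138, 0.152, -0.0]
ft_force: [1.4, -0.1, 0.6]
finger_gap: 0.007
grasp_force: 0.5
```

```bash
python3 -c "
from h import *
rep(0)"
```

```text
t 26.55 own mm [ 33.4  64.7 163.6] f own [1.36 0.05 0.65]
```

Call:
apply_moves:
  grip: [1,1,1,1,1,1,1,1,1,1,1]
  translation:
    - [-8,0,1]
    - [-18,0,5]
    - [-26,0,10]
    - [-35,0,15]
    - [-42,0,21]
    - [-49,0,28]
    - [-55,0,35]
    - [-61,0,43]
    - [-62,0,46]
    - [-62,0,47]
    - [-62,0,47]
  angular:
    - [0,0,0]
    - [0,0,0]
    - [0,0,0]
    - [0,0,0]
    - [0,0,0]
    - [0,0,0]
    - [0,0,0]
    - [0,0,0]
    - [0,0,0]
    - [0,0,0]
    - [0,0,0]

```text
time: 27.92
position: [0.466, 0.0178, 0.1199]
ee_rot: [3.138, -0.152, 0.006]
ft_force: [-10.2, -1.3, 34.0]
finger_gap: 0.006
grasp_force: 17.2
```

```bash
python3 -c "
from h import *
rep(0)"
```

```text
t 27.925 own mm [-26.8  64.8 119.9] f own [-10.08  -2.25  34.04]
```

The tip sits at z=0.1199 against a firm 34 N, so the cover is shut at 120 mm. Lifting clear and checking.

Call:
apply_moves:
  grip: [1,1,1,1,1,1,1]
  translation:
    - [0,0,-10]
    - [0,0,-50]
    - [0,0,-100]
    - [60,0,-130]
    - [120,0,-140]
    - [150,0,-140]
    - [150,0,-140]
  angular:
    - [0,0,0]
    - [0,0,0]
    - [0,0,0]
    - [0,0,0]
    - [0,0,0]
    - [0,0,0]
    - [0,0,0]

```text
time: 28.8
position: [0.6155, 0.0031, 0.2549]
ee_rot: [3.138, -0.152, -0.004]
ft_force: [-0.1, -0.0, -0.5]
finger_gap: 0.003
grasp_force: 0.0
```

```bash
python3 -c "
from h import *
rep(0)
b=read_camera('scene')[170:240,295:375,::-1]
cv2.imwrite('pics/c7.png',cv2.resize(b,(640,560),interpolation=2))
for y in(-.042,.064,.17): print(((proj('scene',PIV-EX*.05+EY*y+[0,0,.054])-[295,170])*8).round())"
```

```text
t 28.8 own mm [123.4  64.5 254.9] f own [-0.09 -0.03 -0.48]
[244. 395.]
[160. 239.]
[83. 97.]
```

View pics/c7.png

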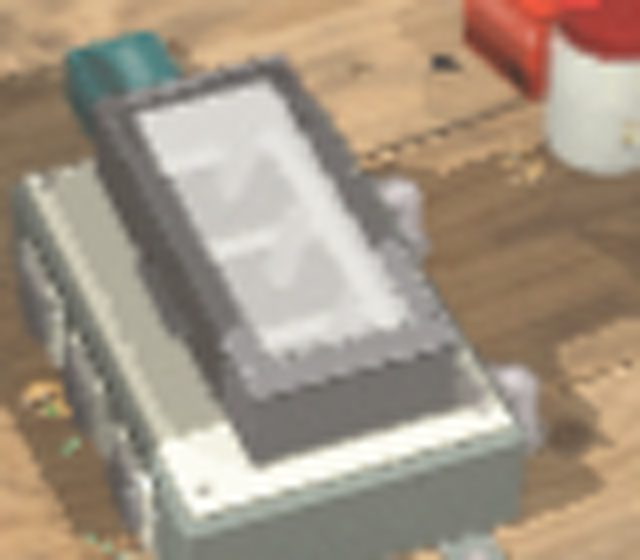

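The cover lies flat, with its near corner at about (250,397) against a prediction of (244,395). The handles show through the window, still leaning back. Handing in.

```bash
python3 -c "
from station import *
print(close_job())"
```

```text
the job is handed in; nothing more can be done
None
```

The tripped breaker (right-hand one) was pushed off to its stop, stayed off when released, and was thrown on at the second push; the cover is shut and the job is handed in, with both neighbours still on in the last clear view and no verdict returned.

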